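# Set the checking tweezers around a brick sample

## Task

Get the sawn brick sample ready for its width check: stand it upright and square on the narrow raised rest between the open tips of the big sprung tweezers on the checking stand, with its wide way running from tip to tip, and let go of it. Then squeeze the tweezers' arms by their thumb rolls until each tip stands directly over the ridge of its own brass rider, and finish while still holding them steady there, the sample still standing. Do not shift the riders or anything else on the bench.

Things in the scene. Friction and masses are not known exactly. Their poses are not given: they have to be found in the camera images.
- sample: Sawn prism of red clay brick standing upright, 22 mm (its x) by 30 mm (its y) by 55 mm tall (z), about 80 g. Origin: centre of its underside. On the rest its y must run along the stand's y (either way round), so hold it by the two faces 22 mm apart (closing along its x): fingers placed along the stand's y would meet the tweezers.
- stand: Fixed stand with big level sprung tweezers, tips along its +x (roughly away from the robot). Origin on the bench, z up, y across the tweezers. Base plate x -150 to 70, y +-62, 12 mm thick. Clamp post at x = -122 mm is 95 mm high, the highest part. Arms: 4 mm thick strips at heights 62 to 80 mm, pivoted at x = -110, y = +-10 mm. Tips, rest, riders and a 16 mm wide rail (top 32 mm) at x = 40 mm.
- rest: Narrow steel rest standing on the rail midway between the tips: 14 mm (x) by 26 mm (y); origin on the middle of its top face, 45 mm above the bench, axes as the stand's (offset +40, 0, 45 mm from the stand's origin).
- tip_left (a point): Point of the left (+y) tweezers arm's tip, a short cone pointing down, 56.5 mm above the bench; about 36 mm left of the stand's middle line when released. The arm is 4 mm thick and its lowest part near the tip (a 10 mm tall end) is at 66 mm.
- tip_right (a point): The same on the right (-y) arm.
- roll_left (a point): Centre of the left arm's thumb roll, an upright rubber cylinder of 10 mm diameter, heights 59 to 83 mm (centre 71), fixed on the arm 100 mm from its pivot, at about stand x = -11 mm. Released, the two rolls measure about 65 mm over their outsides. Fingers close on the rolls along the stand's y, from above.
- roll_right (a point): The same on the right arm.
- mark_left (a point): Top of the ridge (2 mm wide, running along the stand's x) of the left brass rider, 48 mm above the bench, a slim stiff-sliding marker on the rail; it stands 24 to 29 mm left of the stand's middle line, each side set independently. Axes as the stand's. The tip must come directly above this ridge (same stand y).
- mark_right (a point): The same for the right rider, 24 to 29 mm right of the middle line.
- blade_left (a joint): Angle (rad) by which the left arm is squeezed inwards: 0 released, at most 0.20. The arms move independently, each on its spring: about 4 N on the roll starts it, plus 6.5 N per 10 mm the roll moves in (7 to 9 N at the marks). Tip at stand y = 10 + 150 sin(0.174 - angle) mm, roll's centre at 10 + 100 sin(0.174 - angle) mm.
- blade_right (a joint): The same for the right arm, mirrored (tip at stand y = -(10 + 150 sin(0.174 - angle)) mm).
- half_brick: Half of a red clay brick, 110 x 100 x 65 mm. Bystander.
- tape: Steel tape measure in a yellow casing, 68 x 34 x 62 mm. Bystander.
- mallet: Grey rubber mallet lying down, 310 mm long along its x, head 100 mm wide and 60 mm high at its +x end. Bystander.
- level: Brass spirit level, 220 x 22 x 30 mm, long way along its x. Bystander.
- plates: Pair of steel packing plates, 90 x 60 x 20 mm. Bystander.
- pencil: Flat carpenter's pencil, 170 x 14 x 8 mm, long way along its x. Bystander.
There are look-alikes about, which are no part of the job. Of the things that look like the sample, the smallest one is meant.

How it is judged:
By the outcome, as a careful person would: the job done as asked, in the order asked, and still so for the second after the job is handed in, while the arm keeps its last pose, push and grip.
It also fails if it takes over 54 s, if anything falls off the work surface, if the arm or the gripper's body presses on something with over 40 N, if the wrist force passes 120 N, or if a joint passes its speed limit or range.

## Robot

A 7-joint arm with a two-finger parallel gripper is mounted at the origin on the work surface. World frame = base frame: x ahead of the robot, y to its left, z up, the work surface at z = 0. Lengths are in mm, angles in degrees, forces in N, time in s.
With the tool pointing down it reaches from about 400 to 900 mm from the base axis. Payload 5.5 kg.
Tool frame: the origin (TCP) lies between the finger pads; the fingertips stand 25 mm ahead of it and the grasp point (between the pads) lies 6 mm ahead of it; z points along the fingers, y is the direction in which the jaws open and shut (so a half turn about z gives the same grasp; the last joint's range is limited). The gripper opens to 85 mm and grips with 20 to 120 N. Pads are 22 mm wide; open, the fingers measure 114 mm over their backs; the gripper's body (76 mm by 85 mm) begins 54 mm behind the grasp point. The pads swing forward as they close: fully open they stand 13 mm farther back than shut.
Start: joints at [-61.467, 28.699, -24.465, 88.831, 12.651, 65.22, -12.049], TCP at [151.184, 632.173, 256.31] pointing down, gripper open.
Joint ranges: [-164.97, 164.97], [-17.58, 116.51], [-87.97, 89.64], [11.32, 138.91], [-80.73, 260.73], [10.89, 115.49], [-147.41, 147.41]. Speed limits (degrees/s): [147.25, 147.25, 180, 180, 180, 180, 180].

## Interface

Orientations are given as [roll, pitch, yaw] about the fixed x, y, z axes, in that order (R = Rz(yaw) Ry(pitch) Rx(roll)).
In Python, from station import * gives the robot as it stands. The module is installed in compiled form; this text tells all that it offers.
- The arm moves only by the tool carry_out, never from a script. Its argument "moves" is a list that holds one entry, the list of rows, each a list of 4 numbers: the shift along the world's x, y, z in m, then the turn about the world's z in rad. In form: [[[tx, ty, tz, roll], ...]]. A call has 1 to 20 rows; each row is the pose to reach, as a shift and turn from the pose commanded when the call began; what a row does not reach only later rows make up. A row lasts 1/12 s, in which the tool goes at most 41.7 mm and 7.16 degrees, less where a joint would pass 70% of its speed; a pose out of reach is approached as far as the arm can. A call with a gripper value outside its range is refused whole. "jaw" is the opening, from -1 (shut) to 1 (fully open), set as the call begins (left out, the last holds). The fingers move at their own pace and stop on an object; the grip force is fixed at half the most. Time passes only in rows, so rows that repeat a pose let the fingers close. It gives the time, the measured TCP pose, the force and the opening at its end, in the units of the state.
- get_state(): the state, without advancing time (a new reading comes with each control period).
- snapshot(name): name is "scene" or "side" or "wrist"; returns a dict with "img" (400x640x3 uint8, red, green, blue), "K" (3x3 intrinsics, pixels), "view" (4x4, takes a point from world to camera coordinates). Camera axes: x right, y down, z forward; pixel columns grow to the right and rows downward; lengths in mm; the calibration is good to about 2 mm. A picture is of the moment at which its call begins. There is no depth.
- hand_in(): hands the job in, once; it reports no verdict.
The state is a dict: "t": time; "qpos": joint angles; "joint_velocities": joint speeds; "tau": joint torques, N m; "ee_pos": TCP position; "tool_rot": TCP orientation; "force": force on the tool from outside, world axes, zero at the start; "torque": the same for the moment, N m; "finger_gap": finger opening in mm.
Only numpy, scipy, OpenCV 4.12 (cv2) and the standard library are available. Lean on these libraries where they do the work, as an engineer would, in place of code of your own. Each camera call takes 0.05 s, during which the arm holds its last target.

## Working session

There is one attempt and no reset: what is moved stays moved. The work goes in short steps, Python scripts to look and compute and a tool call to move; the robot and the scene stay as the last step left them, time stands still between calls to the robot, and variables do not carry over. Pictures are saved under pics/ and viewed, and the job is handed in when it is done.

Besides the shell and the picture viewer there is one more tool, called as name(argument=value, ...) on one line, values as JSON. carry_out: Moves the arm, as the interface text tells. Its arguments: {"type":"object","properties":{"moves":{"type":"array","items":{"type":"array","items":{"type":"array","items":{"type":"number"}}}},"jaw":{"type":"number"}},"required":["moves"]}

```bash
mkdir -p pics
cat > h.py <<'E'
from station import *
import numpy as np, cv2
def snap(n,f):
    s=snapshot(n); cv2.imwrite(f'pics/{f}.png',cv2.cvtColor(s['img'],cv2.COLOR_RGB2BGR)); np.savez(f'pics/{f}.npz',**s); return s
def proj(s,P):
    P=np.atleast_2d(np.array(P,float)); c=P@s['view'][:3,:3].T+s['view'][:3,3]; u=c@s['K'].T; return u[:,:2]/u[:,2:]
def ray(s,uv,z):
    R=s['view'][:3,:3]; t=s['view'][:3,3]; C=-R.T@t
    d=R.T@np.linalg.solve(s['K'],[uv[0],uv[1],1]); return C+d*(z-C[2])/d[2]
E
python3 - <<'E'
from h import *
st=get_state(); print({k:np.round(v,3).tolist() if not isinstance(v,float) else v for k,v in st.items()})
for n in("scene","side","wrist"):
    s=snap(n,n+'0'); R=s['view'][:3,:3]; print(n,np.round(-R.T@s['view'][:3,3]),np.round(R[2],2),s['K'][0,0])
E
```

```text
{'t': 0.0, 'qpos': [-61.465, 28.757, -24.449, 88.894, 12.652, 65.22, -12.05], 'joint_velocities': [0.081, 0.007, 0.016, 0.094, 0.005, 0.018, -0.031], 'tau': [-0.0, -56.953, -5.817, -28.094, 0.011, 0.012, 0.0], 'ee_pos': [151.176, 631.479, 255.2], 'tool_rot': [-179.882, -0.001, 166.544], 'force': [0.131, 0.068, -0.261], 'torque': [0.019, -0.054, -0.03], 'finger_gap': 85.16782785136267}
scene [1255.  795. 1292.] [-0.4  -0.52 -0.76] 500.8357061031695
side [ 331. -905.  626.] [ 0.26  0.82 -0.5 ] 390.96709088736543
wrist [ 70. 651. 373.] [ 0.31 -0.08 -0.95] 337.130235195234
```

View pics/scene0.png

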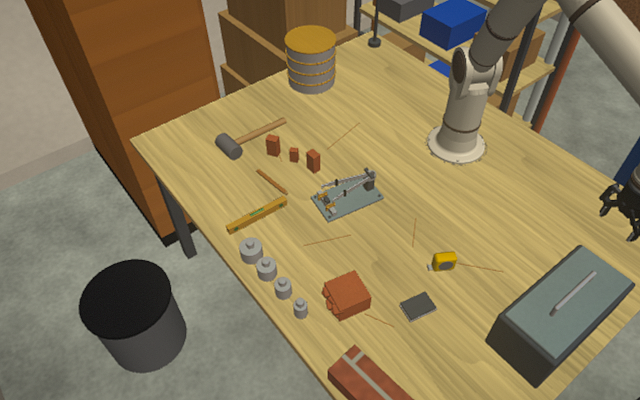

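View pics/side0.png

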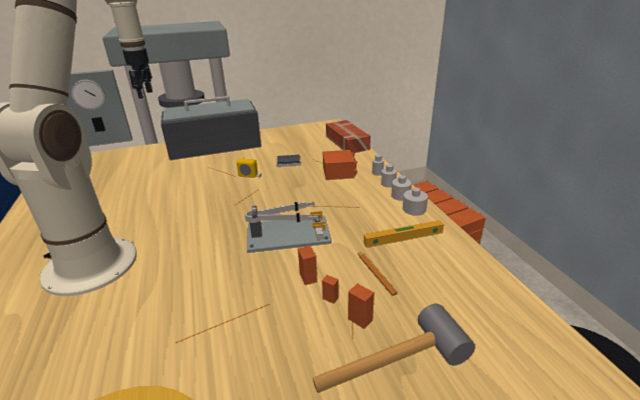

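View pics/wrist0.png

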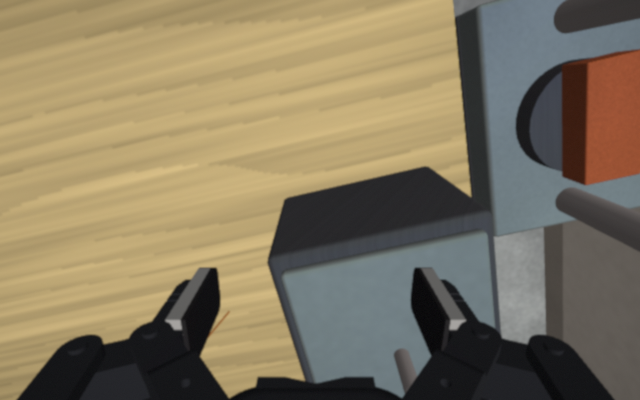

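Run:
```python
from h import *
a=cv2.imread('pics/scene0.png')[125:225,220:400]; b=cv2.imread('pics/side0.png')[190:340,230:400]
cv2.imwrite('pics/c1.png',np.vstack([cv2.resize(a,(720,400),interpolation=3)])); cv2.imwrite('pics/c2.png',cv2.resize(b,(680,600),interpolation=3))
s=dict(np.load('pics/scene0.npz'));q=dict(np.load('pics/side0.npz'))
for p in [(273,155),(294,161),(314,172)]: print(ray(s,p,0))
for p in [(309,283),(330,301),(361,326)]: print(ray(q,p,0))
```

```text
[ 572.23234616 -377.66909764    0.        ]
[ 529.90423115 -303.67055679    0.        ]
[ 506.74965383 -213.60598024    0.        ]
[ 497.45754076 -248.13590835    0.        ]
[ 524.54601606 -317.52250616    0.        ]
[ 560.99340077 -403.19777832    0.        ]
```

View pics/c1.png

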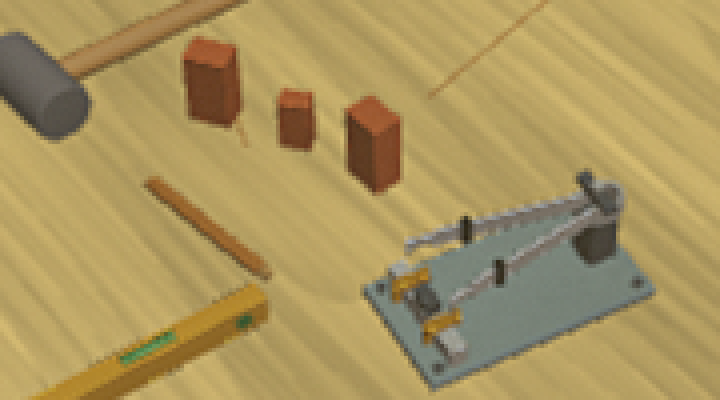

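View pics/c2.png

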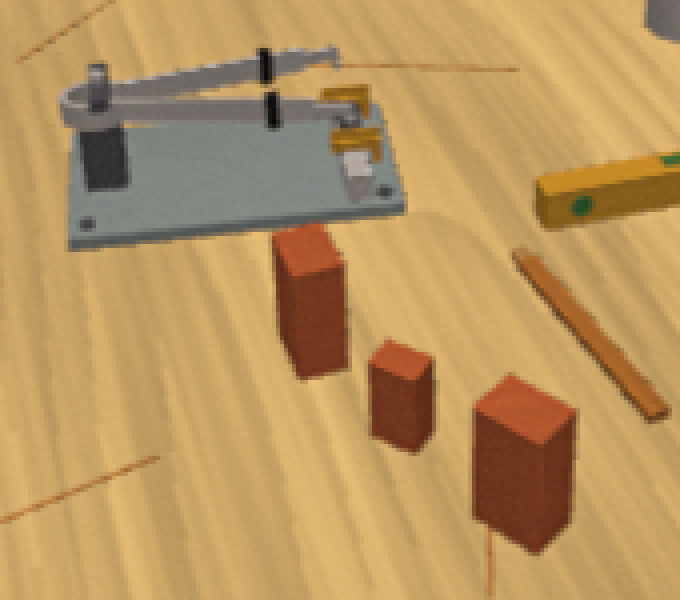

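Run:
```python
from h import *
s=dict(np.load('pics/scene0.npz'));q=dict(np.load('pics/side0.npz'))
L=ray(s,(220+363/4,125+288/4),12);N=ray(s,(220+433/4,125+383/4),12);R=ray(s,(220+655/4,125+290/4),12)
print(L,N,R)
A=ray(q,(230+72/4,190+240/4),12);B=ray(q,(230+405/4,190+206/4),12);C=ray(q,(230+383/4,190+104/4),12)
print(A,B,C)
for l,n,r in((L,N,R),):
  d=n-r;print('yaw',np.degrees(np.arctan2(d[1],d[0])),np.linalg.norm(d),np.linalg.norm(l-n))
d=B-A;print('yaw',np.degrees(np.arctan2(d[1],d[0])),np.linalg.norm(d))
```

```text
[ 594.60356774 -117.29817261   12.        ] [6.12512010e+02 4.02146099e-01 1.20000000e+01] [401.7276601   38.75584374  12.        ]
[382.39371807 -92.86529116  12.        ] [ 592.6501963  -131.79739748   12.        ] [617.74813998 -12.52249544  12.        ]
yaw -10.312547989031849 214.24529969724134 119.05493413496285
yaw -10.4903497467848 213.83052996034155
```

carry_out(moves=[[[0.01,-0.01,0.035,0],[0.04,-0.03,0.05,0],[0.08,-0.05,0.05,0],[0.11,-0.07,0.05,0],[0.145,-0.09,0.05,0],[0.18,-0.115,0.05,0],[0.21,-0.135,0.05,0],[0.245,-0.16,0.05,0],[0.28,-0.18,0.05,0],[0.31,-0.205,0.05,0],[0.34,-0.235,0.05,0],[0.36,-0.27,0.05,0],[0.375,-0.31,0.05,0],[0.385,-0.35,0.05,0],[0.39,-0.39,0.05,0],[0.395,-0.43,0.05,0],[0.4,-0.47,0.05,0],[0.4,-0.51,0.05,0],[0.4,-0.55,0.05,0],[0.4,-0.58,0.05,0]]])

```text
t: 1.82
ee_pos: [550.7, 47.9, 306.1]
tool_rot: [-179.9, -0.0, 166.4]
force: [0.6, -1.1, 0.5]
finger_gap: 85.4
```

carry_out(moves=[[[0.0,-0.04,0,0],[0,-0.08,0,0],[-0.01,-0.12,0,0],[-0.02,-0.16,0,0],[-0.03,-0.2,0,0],[-0.035,-0.225,0,0],[-0.035,-0.23,0,0],[-0.035,-0.23,0,0],[-0.035,-0.23,0,0]]])

```text
t: 2.57
ee_pos: [516.3, -176.9, 306.1]
tool_rot: [179.9, -0.0, 166.6]
force: [0.7, 0.1, -0.1]
finger_gap: 85.4
```

Run:
```python
from h import *
s=snap('wrist','w1');st=get_state();print(st['ee_pos'],st['tool_rot'],np.round(st['qpos'],1))
for P in [(525,-310,55),(574,-60,45),(535,-52,0)]: print(proj(s,P))
```

```text
[ 516.63377563 -175.91578261  306.10794921] [ 1.79935775e+02 -2.44280246e-02  1.66674080e+02] [ 17.7  13.6  -2.  101.3   0.4  65.2  92.3]
[[203.62641811 198.11860232]]
[[422.55526077 186.85612029]]
[[413.94808643 146.43298098]]
```

View pics/w1.png

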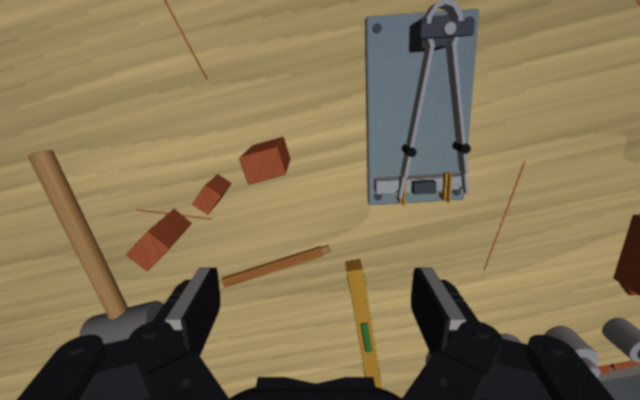

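Run:
```python
from h import *
a=cv2.imread('pics/w1.png'); cv2.imwrite('pics/c3.png',cv2.resize(a[120:280,110:310],(800,640),interpolation=2)[:600]);cv2.imwrite('pics/c4.png',cv2.resize(a[130:220,360:480],(800,600),interpolation=2))
```

```text
(no output)
```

View pics/c3.png

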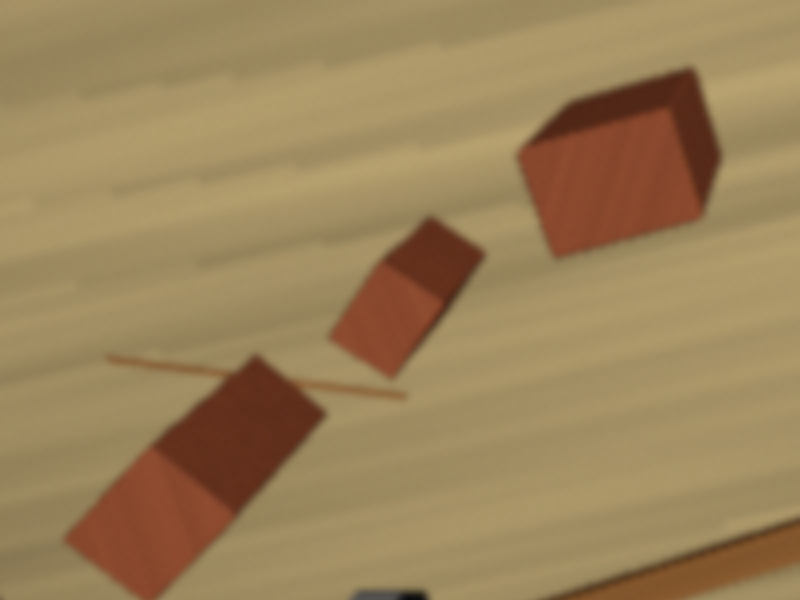

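View pics/c4.png

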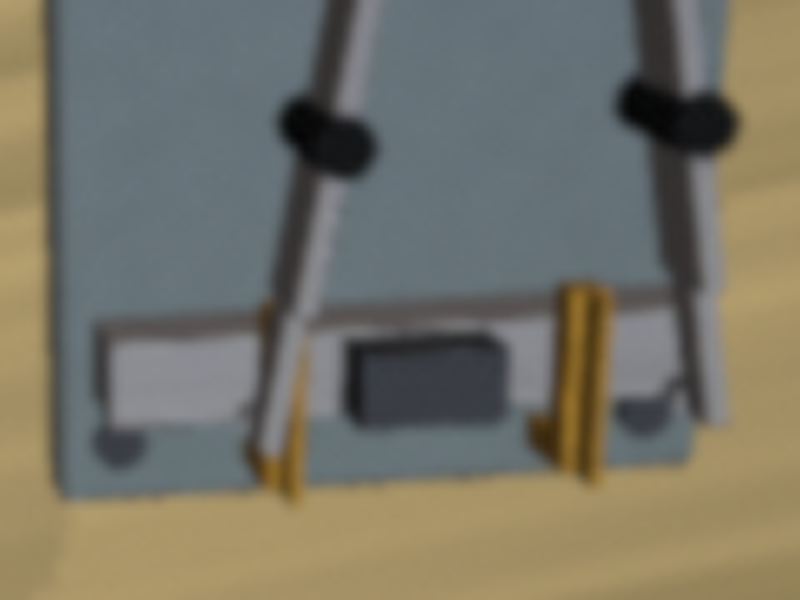

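Run:
```python
from h import *
s=dict(np.load('pics/w1.npz'))
P=np.array([ray(s,(110+x/4-.4,120+y/4-.4),55)[:2] for x,y in[(382,262),(444,302),(392,379),(328,338)]])
print(P,P.mean(0))
for i in range(4):
  d=P[(i+1)%4]-P[i]; print(np.linalg.norm(d),np.degrees(np.arctan2(d[1],d[0])))
for nm,uv,z in [('rest',(425.5,187),45)]: print(ray(s,uv,z))
```

```text
[[ 510.59478065 -303.12390948]
 [ 526.0763132  -289.81254123]
 [ 545.08536323 -312.21263024]
 [ 528.68152975 -326.00963701]] [ 527.60949671 -307.78967949]
20.417403720311093 40.68968058775018
29.378699265652838 -49.681566636089485
21.434624989593782 -139.9333356381791
29.169967725777006 128.31956202522008
[574.98022398 -56.66177263  45.        ]
```

carry_out(moves=[[[0.003,-0.03,0,-0.12],[0.006,-0.07,0,-0.24],[0.01,-0.105,-0.02,-0.36],[0.0115,-0.13,-0.05,-0.48],[0.0115,-0.13,-0.09,-0.6],[0.0115,-0.13,-0.13,-0.63],[0.0115,-0.13,-0.156,-0.63],[0.0115,-0.13,-0.156,-0.63],[0.0115,-0.13,-0.156,-0.63]]])

```text
t: 3.37
ee_pos: [527.9, -305.1, 149.0]
tool_rot: [-180.0, -0.2, 130.6]
force: [-0.1, 0.2, 0.8]
finger_gap: 85.4
```

Run:
```python
from h import *
s=snap('wrist','w2');st=get_state();print(st['ee_pos'],st['tool_rot'],np.round(st['qpos'],1))
```

```text
[ 529.15796914 -306.41093884  151.12227406] [1.79950741e+02 9.51194077e-03 1.30613809e+02] [ 22.6  29.6   6.5 100.5  -4.3  50.1  71.7]
```

View pics/w2.png

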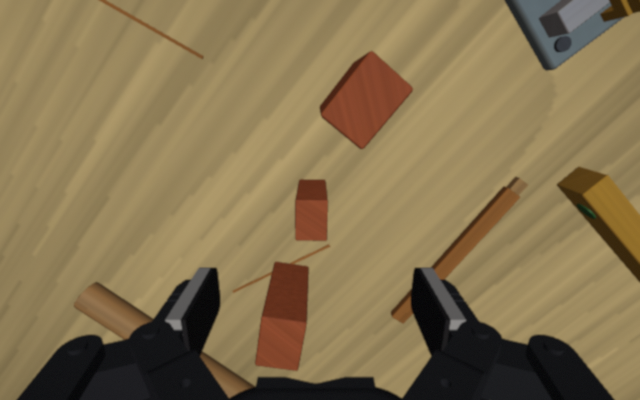

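Run:
```python
from h import *
s=dict(np.load('pics/w2.npz'))
P=np.array([ray(s,p,55)[:2] for p in[(297.5,199),(327,199),(327.3,240),(296,240.5)]])
print(P,P.mean(0),proj(s,[527.6,-307.8,55]))
for i in range(4):
  d=P[(i+1)%4]-P[i]; print(np.linalg.norm(d),np.degrees(np.arctan2(d[1],d[0])))
```

```text
[[ 511.00049126 -302.62589305]
 [ 525.84656329 -289.8779758 ]
 [ 545.71905409 -312.18024601]
 [ 529.53698008 -326.57451214]] [ 528.02577218 -307.81465675] [[311.47785758 219.66235888]]
19.568220387303263 40.65178726833746
29.871510628458527 -48.29728921400562
21.65766415854263 -138.34629166087436
30.284282622847993 127.74025656223934
```

carry_out(moves=[[[0,0,-0.035,0],[0,0,-0.07,0],[0,0,-0.095,0],[0,0,-0.109,0],[0,0,-0.111,0],[0,0,-0.111,0],[0,0,-0.111,0]]])

```text
t: 4.0
ee_pos: [529.6, -308.7, 41.7]
tool_rot: [179.9, 0.2, 130.5]
force: [-0.2, 0.5, -0.1]
finger_gap: 85.6
```

carry_out(moves=[[[0,0,0,0],[0,0,0,0],[0,0,0,0],[0,0,0,0],[0,0,0,0],[0,0,0,0],[0,0,0,0],[0,0,0,0],[0,0,0,0],[0,0,0,0]]], jaw=-1)

```text
t: 4.83
ee_pos: [528.0, -308.0, 39.8]
tool_rot: [180.0, 0.0, 130.5]
force: [-1.0, -0.1, 5.8]
finger_gap: 20.9
```

carry_out(moves=[[[0,0,0.03,0],[0,0,0.07,0],[0,0,0.11,0],[0,0.01,0.145,-0.1],[0.005,0.04,0.16,-0.22],[0.01,0.08,0.165,-0.34],[0.02,0.115,0.17,-0.46],[0.03,0.15,0.17,-0.58],[0.037,0.175,0.17,-0.7],[0.037,0.178,0.17,-0.82],[0.037,0.178,0.17,-0.888],[0.037,0.178,0.17,-0.888],[0.037,0.178,0.17,-0.888],[0.037,0.178,0.17,-0.888]]])

```text
t: 6.0
ee_pos: [564.3, -130.3, 209.0]
tool_rot: [-180.0, 0.0, 79.6]
force: [0.7, -0.1, -0.5]
finger_gap: 21.1
```

Run:
```python
from h import *
s=snap('wrist','w3');st=get_state();print(st['ee_pos'],st['tool_rot'],np.round(st['qpos'],1))
```

```text
[ 564.32794136 -130.46940028  209.03089527] [-1.79969851e+02  9.90930269e-03  7.96102915e+01] [ -1.6  23.   15.1 103.   -7.1  55.    6.1]
```

View pics/w3.png

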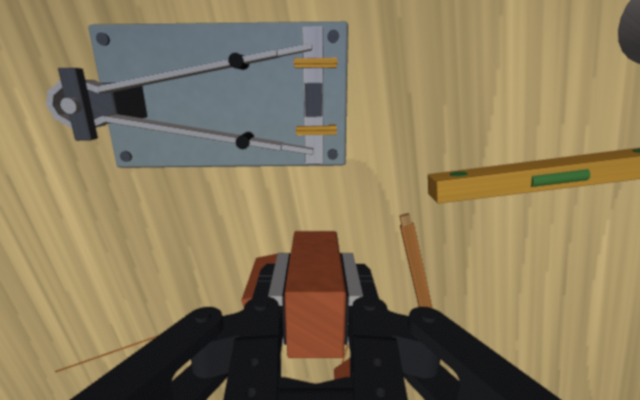

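Run:
```python
from h import *
a=cv2.imread('pics/w3.png'); cv2.imwrite('pics/c5.png',cv2.resize(a[15:175,230:360],(780,960),interpolation=2)[:,:][0:600]);cv2.imwrite('pics/c6.png',cv2.resize(a[15:175,230:360],(780,960),interpolation=2)[360:]);
```

```text
(no output)
```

View pics/c5.png

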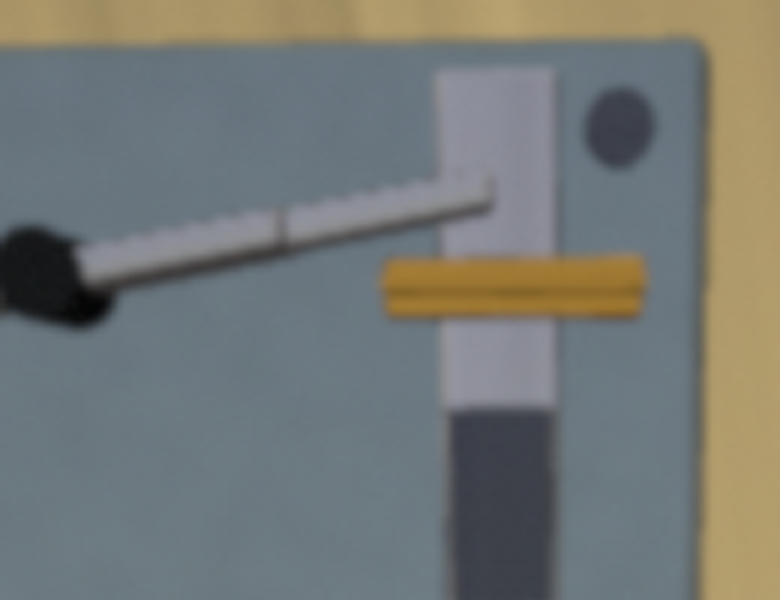

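View pics/c6.png

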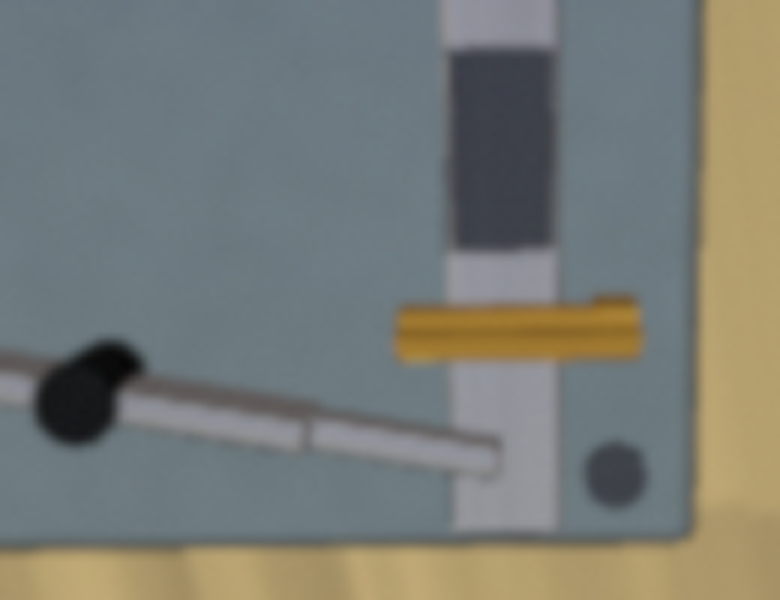

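```bash
cat > fit.py <<'E'
from h import *
from scipy.optimize import least_squares
def fitstand(s,obj,img,x0=(535,-52,-10.4)):
    obj=np.array(obj,float);img=np.array(img,float)
    def W(p):
        c,d=np.cos(np.radians(p[2])),np.sin(np.radians(p[2]))
        return np.c_[p[0]+c*obj[:,0]-d*obj[:,1],p[1]+d*obj[:,0]+c*obj[:,1],obj[:,2]]
    r=least_squares(lambda p:(proj(s,W(p))-img).ravel(),x0); return r.x,r.fun.reshape(-1,2)
def tost(p,P):
    c,d=np.cos(np.radians(p[2])),np.sin(np.radians(p[2])); v=np.array(P)[:2]-p[:2]; return np.array([c*v[0]+d*v[1],-d*v[0]+c*v[1]])
E
python3 - <<'E'
from fit import *
s=dict(np.load('pics/w3.npz'))
f=lambda x,y:((x+.5)/6-.5+230,(y+.5)/6-.5+15)
obj=[(33,13,45),(47,13,45),(33,-13,45),(47,-13,45),(70,62,12),(70,-62,12),(-150,62,12),(-150,-62,12)]
img=[f(450,410),f(552,408),f(452,609),f(552,607),f(704,42),f(688,899),(90.5,25.5),(119,166)]
for k in (4,8):
  p,r=fitstand(s,obj[:k],img[:k]); print(p,r.round(1).tolist())
  c,d=np.cos(np.radians(p[2])),np.sin(np.radians(p[2])); print('rest',p[0]+c*40,p[1]+d*40)
p0=p
for nm,x,y,z in [('ML dark',513,293,48),('ML top',513,258,48),('ML bot',513,318,48),('MR dark',520,690,48),('MR top',520,665,48),('MR bot',520,720,48),('tipL end',490,192,76),('tipR end',497,817,76)]:
  print(nm,tost(p0,ray(s,f(x,y),z)))
# camera pos in stand
R=s['view'][:3,:3];print('cam',tost(p0,-R.T@s['view'][:3,3]))
# sample held, top corners?
st=get_state();print(st['ee_pos'])
E
```

```text
[536.59967371 -50.94573327  -9.9324894 ] [[-0.4, -0.4], [0.3, -0.2], [-0.2, 0.3], [0.3, 0.5]]
rest 576.0001407461581 -57.845240305152224
[537.0582315  -51.42879598  -9.59335174] [[0.2, -0.2], [0.9, -0.1], [0.6, 0.5], [1.1, 0.6], [2.0, -1.3], [2.1, 1.5], [-4.3, -1.4], [-2.7, 2.8]]
rest 576.4988467500691 -58.09496943878409
ML dark [41.35189729 26.8727766 ]
ML top [41.40569169 31.00357279]
ML bot [41.31313    23.89589093]
MR dark [ 41.65148276 -23.17962374]
MR top [ 41.6911845  -19.84470936]
MR bot [ 41.60342639 -27.21632   ]
tipL end [38.88945103 35.89188231]
tipR end [ 38.5731233  -35.36718528]
cam [41.41905167 10.57842163]
[ 564.32794136 -130.46940028  209.03089527]
```

Run:
```python
from fit import *
s=dict(np.load('pics/w3.npz'))
yaw=lambda a,b,z:(lambda d:(np.degrees(np.arctan2(d[1],d[0])),np.linalg.norm(d)))(ray(s,b,z)-ray(s,a,z))
print(yaw((90.5,25.5),(347,21.5),12),yaw((119,166),(344.5,164.5),12),yaw((344.5,164.5),(347,21.5),12),yaw((119,166),(90.5,25.5),12))
a=cv2.imread('pics/w3.png'); cv2.imwrite('pics/c7.png',cv2.resize(a[15:175,45:175],(488,600),interpolation=2))
```

```text
(np.float64(-9.547348537200456), np.float64(215.05066819683717)) (np.float64(-9.937584782251369), np.float64(215.06591928633077)) (np.float64(80.29228321543154), np.float64(121.7400515136476)) (np.float64(80.28544125949227), np.float64(120.2753041113244))
```

View pics/c7.png

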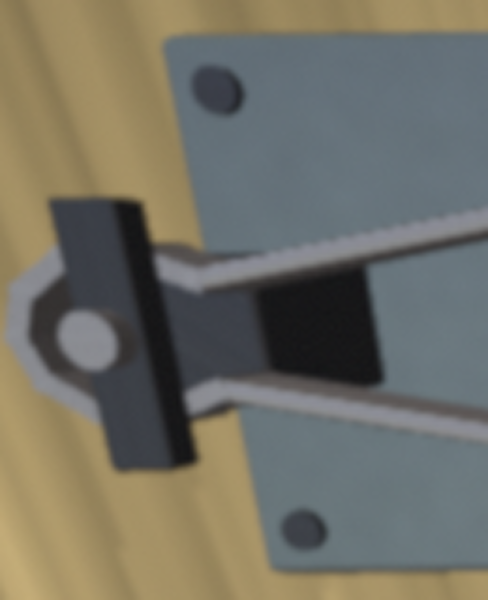

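Run:
```python
from fit import *
f=lambda x,y:((x+.5)/6-.5+230,(y+.5)/6-.5+15)
s=dict(np.load('pics/w3.npz'))
obj=[(33,13,45),(47,13,45),(33,-13,45),(47,-13,45),(67.5,60.5,12),(67.5,-60.5,12),(-147.5,60.5,12),(-147.5,-60.5,12)]
img=[f(450,410),f(552,408),f(452,609),f(552,607),f(704,42),f(688,899),(90.5,25.5),(119,166)]
p,r=fitstand(s,obj,img); print(p,r.round(1).tolist())
c,d=np.cos(np.radians(p[2])),np.sin(np.radians(p[2])); print('rest',p[0]+c*40,p[1]+d*40)
for nm,x,y,z in [('ML dark',513,293,48),('ML top',513,258,48),('ML bot',513,318,48),('MR dark',520,690,48),('MR top',520,665,48),('MR bot',520,720,48)]: print(nm,tost(p,ray(s,f(x,y),z)))
# held sample location: top corners
P=[ray(s,u,209.0-39.8+55)[:2] for u in [(288,291),(343,291),(347,357),(287,357)]];print(np.mean(P,0),P)
```

```text
[537.12596982 -51.13166721  -9.72451271] [[0.2, -0.5], [0.9, -0.3], [0.5, 0.2], [1.1, 0.4], [-0.8, 0.5], [-0.6, -0.2], [-0.9, -0.3], [-0.7, 0.5]]
rest 576.5512215960193 -57.88811021899536
ML dark [41.27369542 26.66306732]
ML top [41.3180335  30.79397583]
ML bot [41.24174288 23.68610071]
MR dark [ 41.6878595  -23.38851606]
MR top [ 41.71992689 -20.05351954]
MR bot [ 41.64904401 -27.42531176]
[ 565.00924971 -130.0845152 ] [array([ 557.7673012, -113.8522797]), array([ 576.94338023, -117.33798218]), array([ 573.9532502 , -146.62303731]), array([ 551.37306723, -142.5247616 ])]
```

carry_out(moves=[[[0.004,0.03,0,0.005],[0.0085,0.055,0,0.005],[0.0115,0.071,0,0.005],[0.0115,0.072,-0.02,0.005],[0.0115,0.072,-0.05,0.005],[0.0115,0.072,-0.08,0.005],[0.0115,0.072,-0.1,0.005],[0.0115,0.072,-0.112,0.005],[0.0115,0.072,-0.117,0.005],[0.0115,0.072,-0.117,0.005],[0.0115,0.072,-0.117,0.005],[0.0115,0.072,-0.117,0.005]]])

```text
t: 7.05
ee_pos: [577.5, -58.2, 93.8]
tool_rot: [179.8, -0.0, 79.8]
force: [0.1, -0.4, -1.6]
finger_gap: 21.6
```

Run:
```python
from h import *
st=get_state();print(st['ee_pos'],st['tool_rot'],st['force'])
s=snap('wrist','w4');q=snap('side','s4');b=snap('scene','e4')
w=cv2.imread('pics/w4.png');
q=cv2.imread('pics/s4.png')[170:270,230:350];e=cv2.imread('pics/e4.png')[140:240,280:400]
cv2.imwrite('pics/c8.png',np.hstack([cv2.resize(q,(400,333),interpolation=2),cv2.resize(e,(400,333),interpolation=2)]))
```

```text
[577.45597983 -58.16376291  93.80983392] [ 1.79845070e+02 -2.49090617e-02  7.98463897e+01] [ 0.05008063 -0.40769185 -1.58406867]
```

View pics/w4.png

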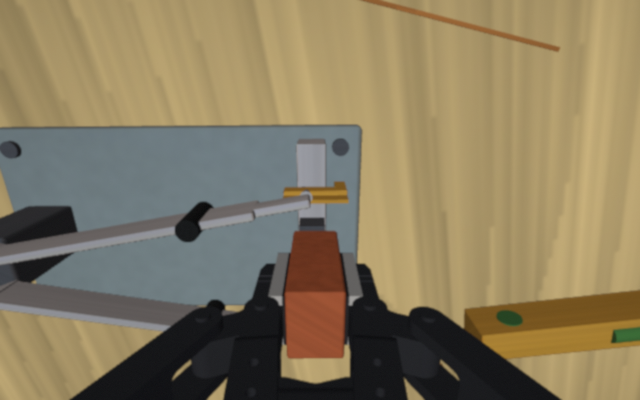

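View pics/c8.png

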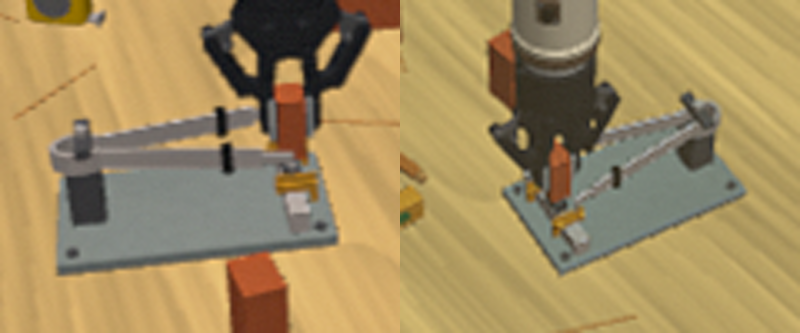

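carry_out(moves=[[[0,0,-0.001,0],[0,0,-0.002,0],[0,0,-0.003,0],[0,0,-0.004,0],[0,0,-0.005,0],[0,0,-0.006,0],[0,0,-0.007,0],[0,0,-0.0075,0],[0,0,-0.008,0],[0,0,-0.008,0],[0,0,-0.008,0],[0,0,-0.008,0]]])

```text
t: 8.2
ee_pos: [576.1, -57.8, 84.7]
tool_rot: [-180.0, -0.0, 79.9]
force: [-2.5, 0.6, 5.3]
finger_gap: 21.4
```

carry_out(moves=[[[0,0,0,0],[0,0,0,0],[0,0,0,0],[0,0,0,0],[0,0,0,0],[0,0,0,0]]], jaw=0)

```text
t: 8.7
ee_pos: [576.2, -57.8, 84.2]
tool_rot: [-180.0, -0.0, 79.9]
force: [-0.1, -0.2, 0.3]
finger_gap: 42.5
```

carry_out(moves=[[[0,0,0.01,0],[0,0,0.03,0],[0,0,0.06,0],[0,0,0.09,0],[0,0,0.12,0],[0,0,0.135,0],[0,0,0.135,0],[0,0,0.135,0]]])

```text
t: 9.37
ee_pos: [576.9, -57.9, 221.1]
tool_rot: [179.8, -0.0, 79.9]
force: [-0.5, -0.1, -0.3]
finger_gap: 42.8
```

Run:
```python
from h import *
st=get_state();print(st['ee_pos'],st['tool_rot'],st['force'],st['finger_gap'],np.round(st['qpos'],1))
s=snap('wrist','w5');q=snap('side','s5');b=snap('scene','e5')
w=cv2.imread('pics/w5.png');
q=cv2.imread('pics/s5.png')[170:270,230:350];e=cv2.imread('pics/e5.png')[140:240,280:400]
cv2.imwrite('pics/c9.png',np.hstack([cv2.resize(q,(400,333),interpolation=2),cv2.resize(e,(400,333),interpolation=2)]))
```

```text
[576.94093672 -57.89363164 221.09698814] [ 1.79821721e+02 -4.20880344e-02  7.98544372e+01] [-0.53304311 -0.08879573 -0.34628396] 42.78632590479599 [ -8.1  22.   14.1 102.5  -6.3  56.1  -1.6]
```

View pics/w5.png

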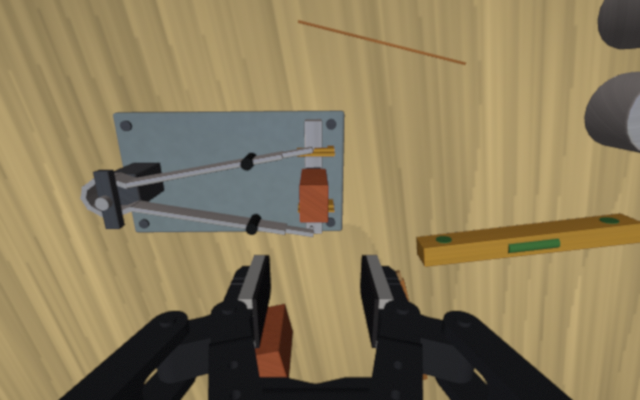

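View pics/c9.png

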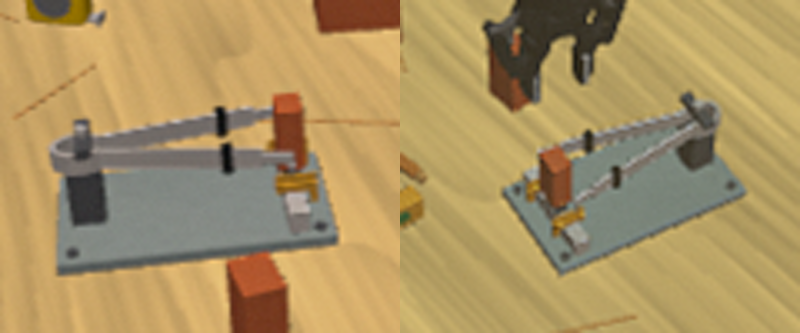

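carry_out(moves=[[[-0.005,0.001,0,-0.12],[-0.01,0.002,0,-0.24],[-0.015,0.003,0,-0.36],[-0.02,0.004,0,-0.48],[-0.025,0.005,0,-0.6],[-0.03,0.005,0,-0.72],[-0.035,0.006,0,-0.84],[-0.04,0.007,0,-0.96],[-0.045,0.008,0,-1.08],[-0.05,0.0085,-0.01,-1.2],[-0.05,0.0085,-0.03,-1.32],[-0.05,0.0085,-0.05,-1.44],[-0.05,0.0085,-0.06,-1.55],[-0.05,0.0085,-0.06,-1.565],[-0.05,0.0085,-0.06,-1.565],[-0.05,0.0085,-0.06,-1.565],[-0.05,0.0085,-0.06,-1.565]]], jaw=1)

```text
t: 10.93
ee_pos: [526.7, -49.4, 159.9]
tool_rot: [-180.0, -0.1, -9.7]
force: [-0.2, -0.9, -0.5]
finger_gap: 85.6
```

Run:
```python
from h import *
st=get_state();print(st['ee_pos'],st['tool_rot'],st['force'],st['finger_gap'],np.round(st['qpos'],1))
s=snap('wrist','w6')
a=cv2.imread('pics/w6.png')
```

```text
[526.74462068 -49.4444708  159.94691037] [-1.79992662e+02 -6.24388580e-02 -9.68279990e+00] [-0.1929921  -0.92379366 -0.45371769] 85.61760493970633 [-22.3  23.9  30.5 112.6 -16.2  47.6 -82.6]
```

View pics/w6.png

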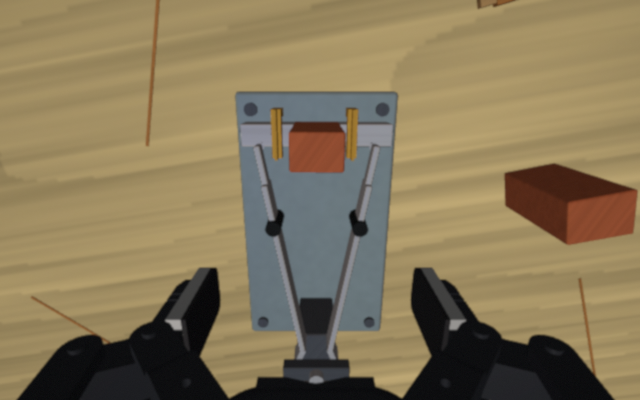

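carry_out(moves=[[[0,0,-0.02,0],[0,0,-0.045,0],[0,0,-0.065,0],[0,0,-0.078,0],[0,0,-0.084,0],[0,0,-0.086,0],[0,0,-0.086,0],[0,0,-0.086,0],[0,0,-0.086,0]]])

```text
t: 11.73
ee_pos: [527.1, -49.4, 74.4]
tool_rot: [-180.0, -0.1, -9.8]
force: [0.7, -0.1, 0.2]
finger_gap: 85.8
```

Run:
```python
from h import *
st=get_state();print(st['ee_pos'],st['tool_rot'],st['force'],st['finger_gap'],np.round(st['qpos'],1))
s=snap('wrist','w7')
a=cv2.imread('pics/w7.png')
```

```text
[527.13599366 -49.41395376  74.39216543] [-1.79976700e+02 -1.18006136e-01 -9.80209356e+00] [ 0.72581706 -0.06839178  0.22982257] 85.75253692333811 [-18.4  31.8  26.1 114.8 -22.1  38.  -77.9]
```

View pics/w7.png

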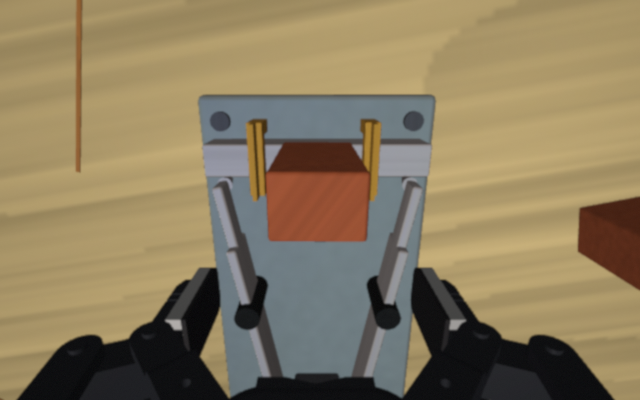

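Run:
```python
from h import *
a=cv2.imread('pics/w7.png'); cv2.imwrite('pics/c10.png',np.hstack([cv2.resize(a[105:215,200:280],(400,550),interpolation=2),cv2.resize(a[105:215,355:435],(400,550),interpolation=2)]))
```

```text
(no output)
```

View pics/c10.png

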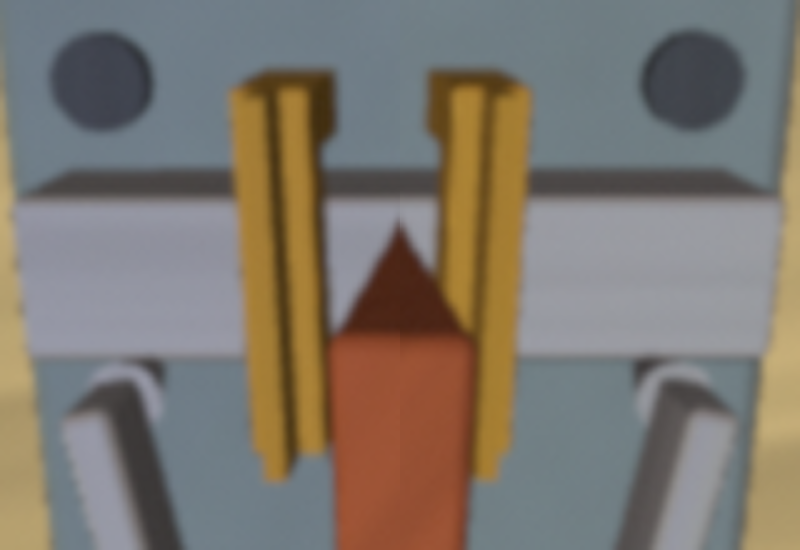

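Run:
```python
from fit import *
s=dict(np.load('pics/w7.npz'))
p=np.array([537.1,-51.1,-9.75])
f=lambda x,y:((x+.5)/5-.5+200,(y+.5)/5-.5+105)
g=lambda x,y:((x-400+.5)/5-.5+355,(y+.5)/5-.5+105)
# refine: rail top near edge z=32 x=32; far x=48 ; plate far corners; 
print('rail far L',tost(p,ray(s,f(18,200),32)),'near L',tost(p,ray(s,f(32,355),32)),'far R',tost(p,ray(s,g(780,200),32)),'near R',tost(p,ray(s,g(765,355),32)))
print('plate',tost(p,ray(s,(200.5,97),12)),tost(p,ray(s,(434,97),12)))
print('holes',tost(p,ray(s,f(101,80),12)),tost(p,ray(s,g(692,80),12)))
for nm,q in [('L near',f(278,470)),('L dark l-edge y400',f(280,400)),('L dark y150',f(267,150)),('R near',g(487,470)),('R dark r-edge y300',g(483,300)),('R y150',g(488,150))]: print(nm,tost(p,ray(s,q,48)))
R=s['view'][:3,:3];C=-R.T@s['view'][:3,3];print('cam',tost(p,C),C[2])
print('rolls',tost(p,ray(s,(248,316),83)),tost(p,ray(s,(386,316),83)))
```

```text
rail far L [47.07715466 53.7264797 ] near L [31.86587507 53.99135782] far R [ 47.03040533 -54.52838894] near R [ 31.83804477 -54.72425881]
plate [68.1721431  59.16165703] [ 68.0905458  -60.40201405]
holes [56.35168208 50.35409816] [ 56.29495976 -50.75667888]
L near [25.29081521 27.48980031]
L dark l-edge y400 [31.86904329 26.92952146]
L dark y150 [53.93908062 26.76136868]
R near [ 25.28456398 -25.2996553 ]
R dark r-edge y300 [ 40.93889263 -24.11035849]
R y150 [ 53.91446558 -23.84836296]
cam [73.43035374  0.10038326] 192.56573218916844
rolls [-11.14779626  26.45020251] [-11.11045313 -27.16321553]
```

carry_out(moves=[[[0.0,0.0007,0,0],[0.0,0.0007,0,0],[0.0,0.0007,0,0],[0.0,0.0007,0,0],[0.0,0.0007,0,0],[0.0,0.0007,0,0],[0.0,0.0007,0,0],[0.0,0.0007,0,0],[0.0,0.0007,0,0],[0.0,0.0007,0,0]]], jaw=0.28)

```text
t: 12.62
ee_pos: [527.3, -49.3, 74.6]
tool_rot: [-180.0, -0.1, -9.8]
force: [-1.2, -1.7, 7.1]
finger_gap: 54.7
```

```bash
cat > look.py <<'E'
import sys
from fit import *
n=sys.argv[1]
st=get_state();print(st['t'],st['ee_pos'],st['tool_rot'],st['force'],st['finger_gap'])
s=snap('wrist',n)
a=cv2.imread(f'pics/{n}.png'); cv2.imwrite(f'pics/{n}c.png',np.hstack([cv2.resize(a[105:225,200:280],(400,600),interpolation=2),cv2.resize(a[105:225,355:435],(400,600),interpolation=2)]))
E
python3 look.py w8
```

```text
12.6167 [527.3393531  -49.30909881  74.55848615] [-1.79998718e+02 -1.47460402e-01 -9.83185339e+00] [-1.21597925 -1.65239162  7.14853836] 54.66834218906026
```

View pics/w8.png

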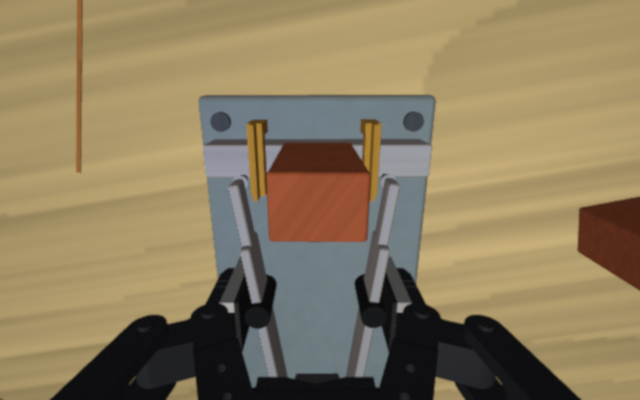

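View pics/w8c.png

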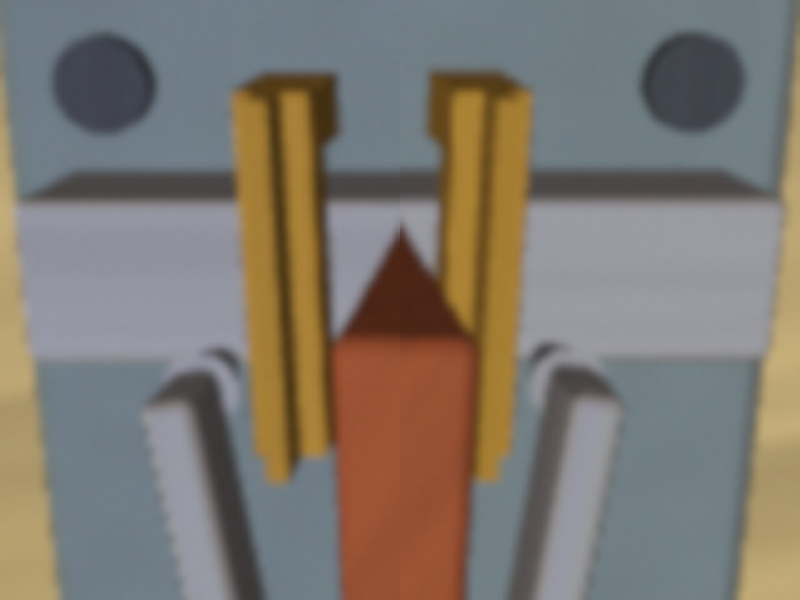

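```bash
cat > arm.py <<'E'
from fit import *
def load(n,obj_h):
    s=dict(np.load(f'pics/{n}.npz'))
    f=lambda x,y:((x+.5)/5-.5+200+(75 if 0 else 0),(y+.5)/5-.5+105)
    g=lambda x,y:((x-400+.5)/5-.5+355,(y+.5)/5-.5+105)
    return s,f,g
P=np.array([537.1,-51.1,-9.75]); c,d=np.cos(np.radians(P[2])),np.sin(np.radians(P[2])); P[:2]+=np.array([-d,c])*-0.35
def W(x,y,z): return (P[0]+c*x-d*y,P[1]+d*x+c*y,z)
E
python3 - <<'E'
from arm import *
for n,L,R in [('w7',[(66,418),(112,398)],[(735,418),(693,398)]),('w8',[(145,408),(187,390)],[(622,405),(578,388)])]:
  s,f,g=load(n,0)
  print(n,[tost(P,ray(s,f(*q),76)).round(2) for q in L],[tost(P,ray(s,g(*q),76)).round(2) for q in R])
  F=lambda q:((q[0]-200+.5)*5-.5,(q[1]-105+.5)*5-.5); G=lambda q:((q[0]-355+.5)*5-.5+400,(q[1]-105+.5)*5-.5)
  st=P
  for nm,a in [('a0',0)] if n=='w7' else [('g',0.174-np.arcsin((54.7-10-20)/200))]:
    th=.174-a; x=-110+150*np.cos(th); y=10+150*np.sin(th); print('pred tip',nm,x,y,F(proj(s,W(x,y,56.5))[0]),G(proj(s,W(x,-y,56.5))[0]))
  rx=-110+100*np.cos(th);ry=10+100*np.sin(th);print('roll top',proj(s,W(rx,ry,83)),proj(s,W(rx,-ry,83)))
  for m in (28.0,-24.85):
    print(m,[ (F if m>0 else G)(proj(s,W(x,m+e,48))[0]) for x in (26,54) for e in (-1,1)])
E
```

```text
w7 [array([38.57, 37.61]), array([40.07, 34.15])] [array([ 38.56, -37.69]), array([ 40.06, -34.52])]
pred tip a0 37.73502319754209 35.96849862471258 (np.float64(154.39637263000645), np.float64(360.48340595615014)) (np.float64(643.6563802083167), np.float64(360.2741302846064))
roll top [[246.74454651 316.77802621]] [[387.21564214 316.86055292]]
28.0 [(np.float64(286.8424054778792), np.float64(462.5462850173632)), (np.float64(264.6988133383618), np.float64(462.5489693039013)), (np.float64(268.26767681600285), np.float64(149.27489207284108)), (np.float64(244.72824789830366), np.float64(149.28647994912308))]
-24.85 [(np.float64(497.40801306848294), np.float64(462.47530168872527)), (np.float64(475.23369525314234), np.float64(462.47798969988804)), (np.float64(515.7730763448862), np.float64(148.96844812381528)), (np.float64(492.19892296324514), np.float64(148.98005309409027))]
w8 [array([39.48, 32.04]), array([40.83, 28.91])] [array([ 39.66, -29.38]), array([ 40.93, -26.12])]
pred tip g 38.85168583190449 28.525000000000002 (np.float64(245.1853857034433), np.float64(349.47768561939483)) (np.float64(556.0853078105633), np.float64(348.94536802514324))
roll top [[259.93461531 315.35508436]] [[374.89486904 315.35100653]]
28.0 [(np.float64(288.9132962485321), np.float64(464.31190456953004)), (np.float64(266.8047077268481), np.float64(464.3263923490225)), (np.float64(270.3895975086213), np.float64(151.66721503809012)), (np.float64(246.89218991150508), np.float64(151.69033813808082))]
-24.85 [(np.float64(498.50546176628893), np.float64(463.92882075671065)), (np.float64(476.36968461748194), np.float64(463.9433263529369)), (np.float64(516.7296292788826), np.float64(151.0557727917833)), (np.float64(493.20150749017455), np.float64(151.07892611669936))]
```

Run:
```python
from arm import *
a=cv2.imread('pics/w8.png')
L=cv2.resize(a[115:205,240:273],(396,1080),interpolation=2)[480:];R=cv2.resize(a[115:205,360:385],(300,1080),interpolation=2)[480:]
cv2.imwrite('pics/c11.png',np.hstack([L,R]))
```

```text
(no output)
```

View pics/c11.png

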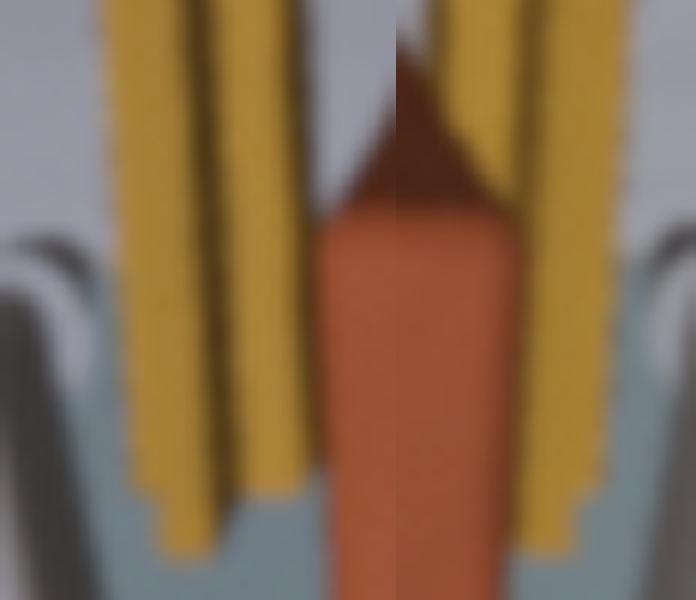

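Run:
```python
from arm import *
s,f,g=load('w8',0)
for r in (198,200.5):
  for cl in ((162,190,218)): print('L',r,tost(P,ray(s,(240+(cl+.5)/12-.5,r),48)).round(2))
  for cl in ((516,547,578)): print('R',r,tost(P,ray(s,(360+(cl-396+.5)/12-.5,r),48)).round(2))
# dark line outer edge at crop row 200 and 20
for row,xl,xr in ((20,183,None),(200,193,None),(300,200,None),(450,213,None)): print('Ldark',tost(P,ray(s,(240+(xl+.5)/12-.5,115+(row+480)/12-.5),48)))
for row,x in ((20,546),(100,540),(200,533)): print('Rdark',tost(P,ray(s,(360+(x-396+.5)/12-.5,115+(row+480)/12-.5),48)))
```

```text
L 198 [25.75 28.98]
L 198 [25.74 27.92]
L 198 [25.74 26.87]
R 198 [ 25.71 -23.71]
R 198 [ 25.71 -24.88]
R 198 [ 25.71 -26.05]
L 200.5 [24.55 29.05]
L 200.5 [24.55 27.99]
L 200.5 [24.55 26.93]
R 200.5 [ 24.52 -23.78]
R 200.5 [ 24.51 -24.95]
R 200.5 [ 24.51 -26.12]
Ldark [44.87084793 27.06265864]
Ldark [38.19283231 27.08798718]
Ldark [34.39732531 27.04890628]
Ldark [28.58545409 26.89535288]
Rdark [ 44.82599191 -23.82831946]
Rdark [ 41.88357256 -23.76646713]
Rdark [ 38.15151051 -23.7063572 ]
```

carry_out(moves=[[[0,0.0001,0,0],[0,0.0001,0,0],[0,0.0001,0,0],[0,0.0001,0,0],[0,0.0001,0,0],[0,0.0001,0,0],[0,0.0001,0,0],[0,0.0001,0,0]]], jaw=0.195)

```text
t: 13.33
ee_pos: [527.7, -49.2, 74.9]
tool_rot: [-180.0, -0.2, -9.8]
force: [-1.1, -1.1, 10.3]
finger_gap: 51.2
```

```bash
python3 look.py w9
python3 - <<'E'
import cv2,numpy as np
a=cv2.imread('pics/w9.png')
L=cv2.resize(a[165:205,230:263],(396,480),interpolation=2);R=cv2.resize(a[165:205,365:398],(396,480),interpolation=2)
cv2.imwrite('pics/c12.png',np.hstack([L,R]))
E
```

```text
13.3333 [527.65011643 -49.21359782  74.8605434 ] [-179.98751491   -0.18181994   -9.83414583] [-1.13379575 -1.12076698 10.28756084] 51.243416834435365
```

View pics/w9c.png

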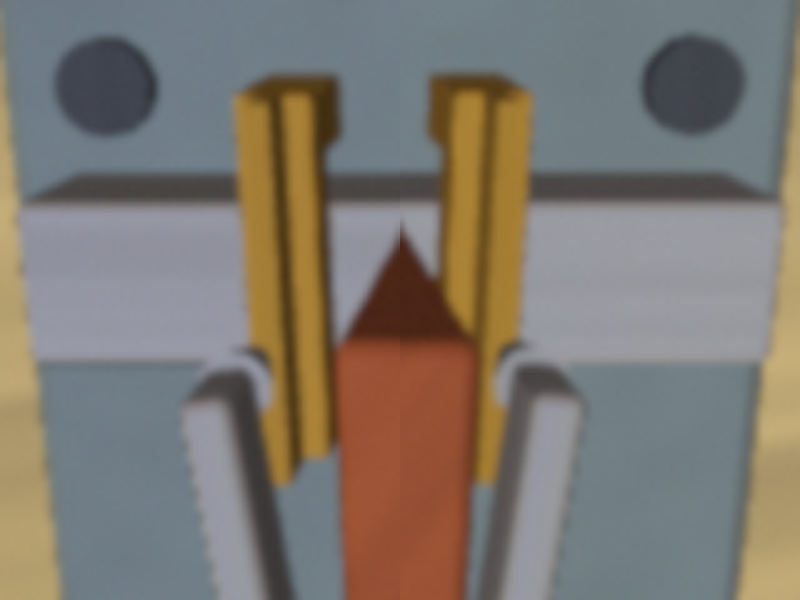

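View pics/c12.png

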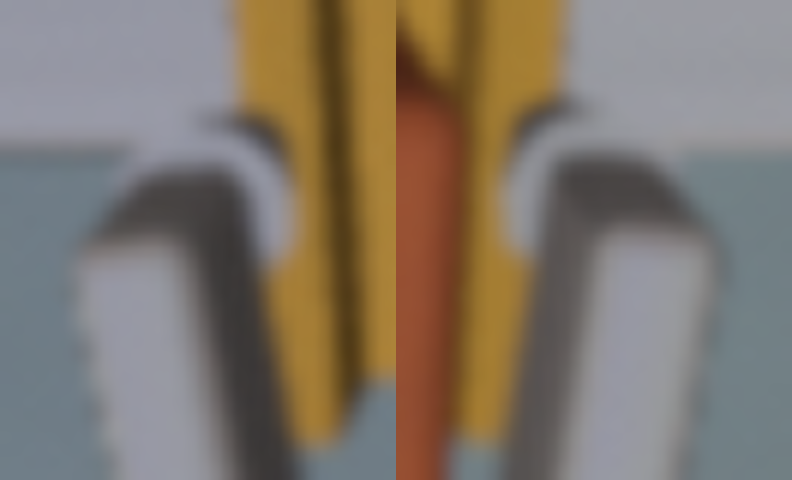

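Run:
```python
from arm import *
s,_,_=load('w9',0)
l=lambda x,y,z:tost(P,ray(s,(230+(x+.5)/12-.5,165+(y+.5)/12-.5),z)).round(2)
r=lambda x,y,z:tost(P,ray(s,(365+(x-396+.5)/12-.5,165+(y+.5)/12-.5),z)).round(2)
print('armL',l(80,262,76),l(182,238,76),'armR',r(603,233,76),r(712,255,76))
print('ridge',l(318,425,48),r(480,425,48), 'dark',l(320,70,48),l(335,250,48),r(470,70,48))
H=lambda q:((q[0]-230+.5)*12-.5,(q[1]-165+.5)*12-.5)
G=lambda q:((q[0]-365+.5)*12-.5+396,(q[1]-165+.5)*12-.5)
print('pred tip px',H(proj(s,W(38.9,28,56.5))[0]),G(proj(s,W(39.2,-24.85,56.5))[0]))
# cone base disc at z=66 radius? project
for z in(60,63,66): print(z,H(proj(s,W(38.9,28,z))[0]),G(proj(s,W(39.2,-24.85,z))[0]))
```

```text
armL [39.59 29.5 ] [40.34 26.37] armR [ 40.46 -23.1 ] [ 39.77 -26.42]
ridge [24.99 27.86] [ 24.96 -24.61] dark [38.76 26.99] [31.88 26.82] [ 38.72 -23.52]
pred tip px (np.float64(249.85434796320305), np.float64(123.80728337377525)) (np.float64(546.9960478110174), np.float64(114.12623803719748))
60 (np.float64(230.93225403240797), np.float64(149.39624386233163)) (np.float64(564.8088599174841), np.float64(139.5189520181715))
63 (np.float64(213.97107631366282), np.float64(172.3333938454034)) (np.float64(580.7767637126674), np.float64(162.28169220334757))
66 (np.float64(196.2779388326885), np.float64(196.26039672231173)) (np.float64(597.434822318929), np.float64(186.02826939390422))
```

carry_out(moves=[[[0,0,0,0],[0,0,0,0],[0,0,0,0],[0,0,0,0],[0,0,0,0],[0,0,0,0],[0,0,0,0],[0,0,0,0],[0,0,0,0],[0,0,0,0],[0,0,0,0],[0,0,0,0]]])

```text
t: 14.38
ee_pos: [527.6, -49.2, 74.9]
tool_rot: [-180.0, -0.2, -9.8]
force: [-1.1, -1.8, 9.5]
finger_gap: 51.1
```

```bash
python3 look.py w10
python3 - <<'E'
from h import *
a=cv2.imread('pics/w10.png');b=cv2.imread('pics/w9.png');print(cv2.absdiff(a,b).max(),cv2.absdiff(a,b).mean())
snap('side','s10');snap('scene','e10')
q=cv2.imread('pics/s10.png')[170:270,230:350];e=cv2.imread('pics/e10.png')[140:240,280:400]
cv2.imwrite('pics/c13.png',np.vstack([np.hstack([cv2.resize(q,(400,300),interpolation=2),cv2.resize(e,(400,300),interpolation=2)]),np.hstack([cv2.resize(a[165:205,230:263],(400,300),interpolation=2),cv2.resize(a[165:205,365:398],(400,300),interpolation=2)])]))
E
```

```text
14.3833 [527.62581927 -49.24519178  74.86431514] [-1.79986694e+02 -1.79054622e-01 -9.83969273e+00] [-1.12764715 -1.81393988  9.52818677] 51.12311199138787
8 0.49435416666666665
```

View pics/c13.png

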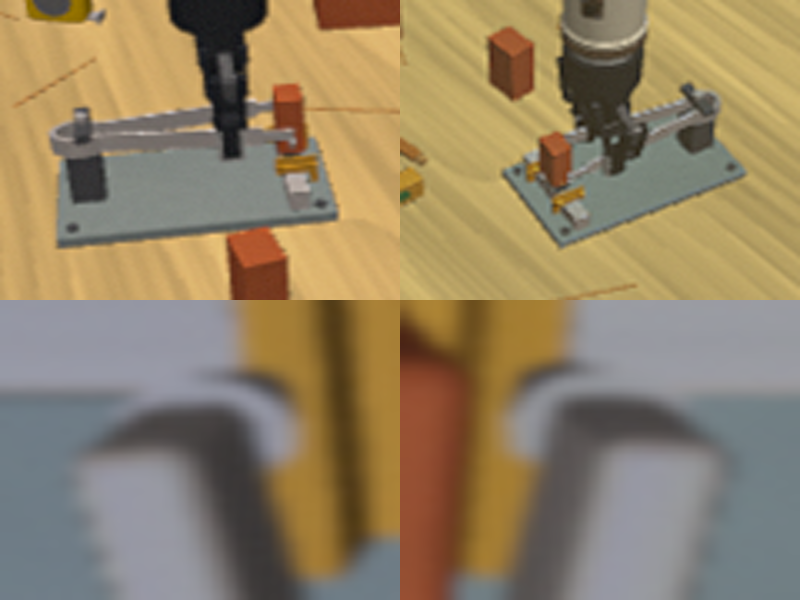

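View pics/w10.png

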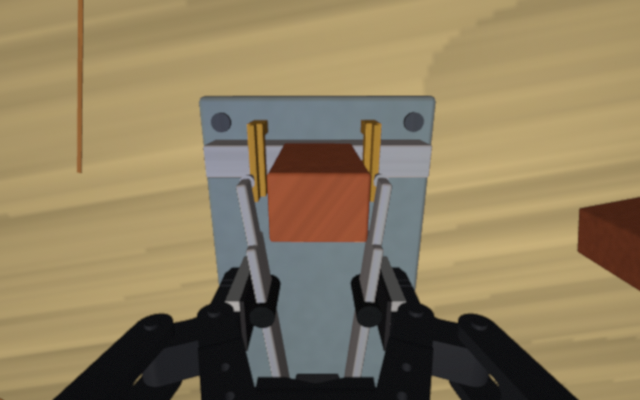

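The hold is steady: the wrist view after 1 s matches the earlier one. The sample stands at about (318, 205), and both tips sit over their ridges at about columns 256 and 372. Handing in.

```bash
python3 -c "
from station import *
print(hand_in())"
```

```text
the job is handed in; nothing more can be done
None
```

The sample is standing upright on the rest, and I handed in at about 14.5 s with both arms still held squeezed so that each tip is over its own ridge.

- **Sample:** I took the smallest of the three upright brick prisms, the middle one. I gripped it across its 22 mm faces, set it on the rest with its wide way from tip to tip, and let go. It was still standing and unmoved in the last pictures.
- **Tips against ridges:** at the final squeeze the left tip measured about 28.0 mm against its ridge at about 27.9 mm. The right tip measured about 24.7 mm against 24.6 to 24.9 mm. Both agree to about 0.2 mm.
- **Steadiness:** I held for a further second and looked again. The view was unchanged, and the force on the tool stayed at about 10 N.
- **Other things on the bench:** I touched nothing else on purpose, and the pictures around the stand show the riders in place. I did not compare the rest of the bench before and after.

Two readings disagreed slightly. The stand's direction came out as -9.7° from the wrist camera and -10.4° from the other two, and I placed the sample at about -10.1°. The finger opening also reads about 0.8 mm small, so I set the squeeze from the pictures instead.

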